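# Clamp the coin block in the cleaning jig

### The arm

A 6-joint arm with a two-finger parallel gripper is mounted at the origin on a cart in front of the work surface, level with it; the furniture and walls round the work are solid. World frame = base frame: x ahead of the robot, y to its left, z up, the work surface at z = 0. Lengths are in m, angles in degrees, forces in N, time in s.
With the tool pointing down it reaches from about 0.4 to 0.825 m from the base axis. Payload 7 kg.
Tool frame: the origin (TCP) lies on the centre line of the jaws, within the pads' length; the fingertips stand 14 mm ahead of it and the grasp point (between the pads) lies 5 mm behind it; z points along the fingers, y is the line along which they close (so a half turn about z gives the same grasp; the last joint's range is limited). The gripper opens to 88 mm and grips with 3 to 60 N. Pads are 19 mm wide; open, the fingers measure 130 mm over their backs; the gripper's body (78 mm by 193 mm) begins 47 mm behind the grasp point.
Start: joints at [-48.123, 20.546, 0.682, 0, -70.136, -16.507], TCP at [0.289, -0.61, 0.218] pointing down, gripper open.
Joint ranges: [-176.03, 176.03], [-82.01, 121.73], [-58.28, 71.71], [-173.87, 95.51], [-174.79, -0.11], [-173.66, 173.66]. Speed limits (degrees/s): [136.94, 136.94, 172.46, 180, 180, 180].

### API

Orientations are given as [roll, pitch, yaw] about the fixed x, y, z axes, in that order (R = Rz(yaw) Ry(pitch) Rx(roll)).
In Python, from plant import r gives the robot as it stands.
- The arm moves only by the tool send_rows, never from a script. Its argument "steps" is a list of rows, each an object with "dp": the shift along the tool's x, y, z in mm, a list of three; "roll": the turn about the tool's z in rad; "jaw": the opening in per cent of the stroke, from 0 (shut) to 100 (fully open). In form: [{"dp": [tx, ty, tz], "roll": roll, "jaw": jaw}, ...]. A call has 1 to 5 rows; each row is the pose to reach, as a shift and turn from the pose commanded when the call began, along the tool's axes at that moment; what a row does not reach only later rows make up. A row lasts 1/8 s, in which the tool goes at most 62.5 mm and 10.7 degrees, less where a joint would pass 70% of its speed; a pose out of reach is approached as far as the arm can. A call with a gripper value outside its range is refused whole. The fingers move at their own pace and stop on an object; "newtons" is the grip in N (left out, the last holds). Time passes only in rows, so rows that repeat a pose let the fingers close. It gives the time, the measured TCP pose, the force, the opening and the grip force at its end, in the units of the state.
- r.get_state(): the state, without advancing time (a new reading comes with each control period).
- r.capture(name): name is "scene" or "top" or "wrist"; returns a dict with "image" (480x640x3 uint8, blue, green, red), "K" (3x3 intrinsics, pixels), "rvec" (rotation vector, rad) and "tvec" (3), from world to camera coordinates, as OpenCV has them. Camera axes: x right, y down, z forward; pixel columns grow to the right and rows downward; lengths in m; the calibration is good to about 2 mm. A picture is of the moment at which its call begins. There is no depth.
- r.close_job(): hands the job in; it is judged then, once.
The state is a dict: "time_s": time; "joints": joint angles; "qd": joint speeds; "joint_torque": joint torques, N m; "tcp_pos": TCP position; "eef_rot": TCP orientation; "contact_force": force on the tool from outside, world axes, zero at the start; "moment": the same for the moment, N m; "gripper_width": finger opening in m; "gripper_force": force on a finger pad.
Only numpy, scipy, OpenCV 4.12 (cv2) and the standard library are available. Lean on these libraries where they do the work, as an engineer would, in place of code of your own. Each camera call takes 0.05 s, during which the arm holds its last target. There are 200 camera calls.

### The job

Get the coin ready for cleaning: swing the red handle of the toggle clamp back until the clamp stands open, set the wooden coin block flat between the locating pins of the jig with its coin (the green-banded end) facing away from the clamp, then swing the handle up again, over centre to its stop, so that the pad is locked down on the block. Let go of everything at the end, and leave the loupe, the glass dish and the brush where they are.

Things in the scene. Friction and masses are not known exactly. Their poses are not given: they have to be found in the camera images.
- jig: Cleaning jig, fixed: aluminium plate 265 x 90 x 12 mm, toggle clamp at one end, pin nest at the other. Origin on the desk under the arm's pivot (68 mm up); x points from clamp to nest (plate x -100 to 165 mm), z up, y parallel to the clamp's axes. Arm 105 mm long, 14 wide, 10 thick: level over the nest when shut; open it stands upright over the origin, its top 180 mm above the desk: pass above it.
- nest (a point): Centre of the nest floor (white pad), 105 mm along the jig's x from its origin, 16 mm above the desk, jig's axes. Eight round-topped steel pins, 8 mm thick, 14 mm above the floor, leave the block 2.5 mm play a side: two on each long side (x +-22, y +-26.5 mm from here), two at each end (x +-38.5, y +-14). Fingers fit in the 36 mm gap between a long side's pins.
- handle_hinge (a point): Axis of the clamp handle, 63 mm behind the jig's origin (x = -63 mm in the jig's frame) and 115 mm above the desk; the handle turns about the jig's y axis.
- handle_ball (a point): Centre of the red ball, 22 mm across, at the end of the red handle (14 mm thick), 100 mm from its axis. At joint value q it stands -100 sin(q) mm along the jig's x and 100 cos(q) mm up from the hinge. It can be pinched from above across the jig's y at every angle, and turns between the fingers as the handle swings.
- clamp_handle (a joint): Handle angle, rad: 0 = upright at its stop, clamp shut; grows as the handle swings away from the nest, to 1.68 = lying level, fully open. With a block in the nest the pad meets it at 0.3, dead centre is 0.10, below that it locks. It takes up to 6 N at the ball, so the ball lags a few mm in a light grip: carry on 5 to 8 mm past the stop. Left at 0.4 to 1.1 it may fall shut; past 1.3 it stays open.
- clamp_pad: Black rubber pad, 20 mm across, on a sprung spindle (6 N per mm) at the end of the clamp arm; about 7 N on the block when locked. Origin 105 mm from the arm's pivot, in the middle of the arm's thickness; the underside lies 20 mm below it. Its z points up when the clamp is shut.
- block_center (a point): Centre of the loose coin block, light wood, 64 mm (x) by 40 mm (y) by 36 mm (z), about 90 g; 18 mm above what it stands on. A brass-coloured coin, 22 mm across, is let into the middle of its +x end face, and a green band 8 mm wide is painted round that end. Take it across its 40 mm width.
- coin_block: The same coin block; origin at the centre of its underside, x towards the coin.
- loupe: Black eye loupe, 41 mm across, 30 mm tall, loose bystander; origin at the centre of its underside.
- glass_dish: Round glass dish with a coin, 68 mm across, 13 mm tall, loose bystander; origin at the centre of its underside.
- flat_brush: Flat brush with red handle, 26 x 192 x 10 mm (long along its y), loose bystander; origin at the centre of its underside.
Not all that is in view belongs to the job. There is more than one size of the coin_block; the job needs the middle-sized.

How it is judged (in metres and radians):
On the way, in this order (a step that is already met when the one before it is completed fails the run):
1. the clamp is swung open (handle past 1.4 rad) (value of joint clamp_handle above 1.4 rad), for 0.2 s.
2. the block stands flat between the pins, coin away from the clamp, let go, with the clamp still open (handle past 1.0 rad) (horizontal distance between coin_block and nest below 0.006 m and z of coin_block in the frame of nest below 0.003 m and angle between coin_block's own z axis and vertical below 0.08 rad and angle between the x axis of coin_block and the x axis of jig, either way round below 0.15 rad and x of jig in the frame of coin_block below 0 m and contact force between the fingers and coin_block below 0.1 N and value of joint clamp_handle above 1 rad), for 0.2 s.
At the end, for the whole second after the job is handed in: The handle is upright at its stop (under 0.08 rad, past dead centre), the pad presses on the block with more than 3 N, and the block rests flat on the nest floor between the pins (centre within 6 mm, underside within 3 mm of the floor, turned less than 0.15 rad), coin end away from the clamp (value of joint clamp_handle below 0.08 rad and contact force between clamp_pad and coin_block above 3 N and horizontal distance between coin_block and nest below 0.006 m and z of coin_block in the frame of nest below 0.003 m and angle between coin_block's own z axis and vertical below 0.08 rad and angle between the x axis of coin_block and the x axis of jig, either way round below 0.15 rad and x of jig in the frame of coin_block below 0 m and linear speed of coin_block below 0.02 m/s); the robot touches nothing.
It fails at once if the loupe is moved more than 30 mm (distance of loupe from where it was at the start of the episode above 0.03 m).
It fails at once if the glass dish is moved more than 30 mm (distance of glass_dish from where it was at the start of the episode above 0.03 m).
It fails at once if the brush is moved more than 30 mm (distance of flat_brush from where it was at the start of the episode above 0.03 m).
It also fails if it takes over 64 s, if anything falls off the work surface, if the arm or the gripper's body presses on something with over 40 N, if the wrist force passes 120 N, or if a joint passes its speed limit or range.

## Working session

There is one attempt and no reset: what is moved stays moved. The work goes in short steps, Python scripts to look and compute and a tool call to move; the robot and the scene stay as the last step left them, time stands still between calls to the robot, and variables do not carry over. Pictures are saved under pics/ and viewed, at most 10 in all, crops included, and the job is handed in when it is done.

Besides the shell and the picture viewer there is one more tool, called after "Request:" as name(argument=value, ...), one argument or row to a line, values as JSON. send_rows: Moves the arm, as the interface text tells. Its arguments: {"type":"object","properties":{"steps":{"type":"array","items":{"type":"object","properties":{"dp":{"type":"array","items":{"type":"number"}},"roll":{"type":"number"},"jaw":{"type":"number"}}}},"newtons":{"type":"number"}},"required":["steps"]}

```bash
mkdir -p pics; cat > h.py <<'E'
import numpy as np, cv2, json
from plant import r
def snap(n,f):
    c=r.capture(n); cv2.imwrite(f'pics/{f}.png',c['image'])
    np.savez(f'pics/{f}.npz',K=c['K'],rvec=c['rvec'],tvec=c['tvec']); return c
def ray(f,u,v):
    c=np.load(f'pics/{f}.npz'); R=cv2.Rodrigues(c['rvec'])[0]
    d=R.T@np.linalg.inv(c['K'])@[u,v,1]; o=-R.T@c['tvec'].ravel(); return o,d
def at(f,u,v,z):
    o,d=ray(f,u,v); return o+d*(z-o[2])/d[2]
def proj(f,p):
    c=np.load(f'pics/{f}.npz'); return cv2.projectPoints(np.array(p,float).reshape(-1,3),c['rvec'],c['tvec'],c['K'],None)[0].reshape(-1,2)
def st():
    s=r.get_state(); print({k:np.round(s[k],4).tolist() for k in ('time_s','tcp_pos','eef_rot','joints','gripper_width','contact_force')})
E
python3 - <<'E'
from h import *
snap('top','top0'); snap('scene','scene0'); st()
for f in('top0','scene0'): print(ray(f,320,240))
E
```

```text
{'time_s': 0.1, 'tcp_pos': [0.289, -0.6095, 0.2172], 'eef_rot': [179.9179, -0.0063, -154.6303], 'joints': [-48.1201, 20.5863, 0.6407, -0.0184, -70.135, -16.504], 'gripper_width': 0.0877, 'contact_force': [-0.4347, -0.4504, 0.3352]}
(array([ 0.41187916, -0.004486  ,  1.21280476]), array([ 0.12916728,  0.01728321, -0.99148922]))
(array([-0.40947093,  0.56927736,  0.61430899]), array([ 0.8049    , -0.46811649, -0.36533824]))
```

View pics/top0.png

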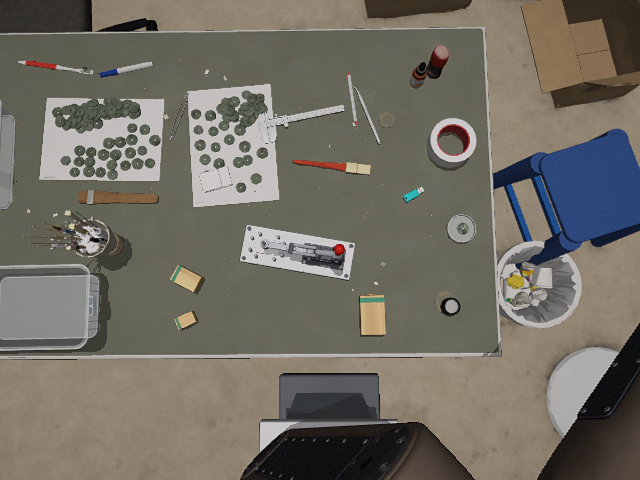

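View pics/scene0.png

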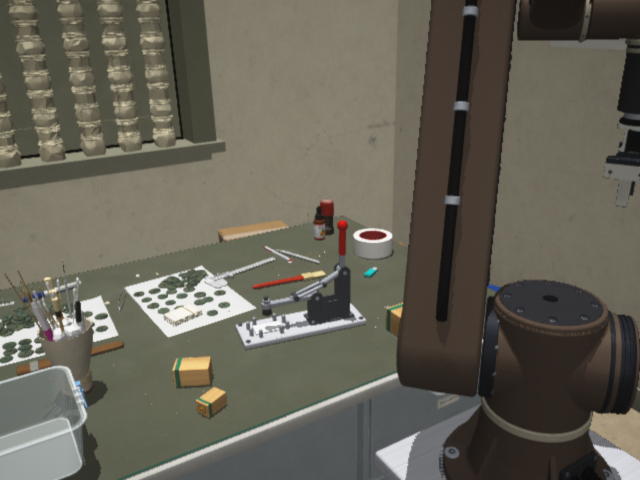

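The top view shows the jig at about (298,252), with the red ball at (340,249) and the nest on the left. Three blocks lie at (186,279), (186,320) and (372,315). I'll enlarge the jig and block area.

```bash
python3 - <<'E'
from h import *
i=cv2.imread('pics/top0.png')[215:345,160:360]
cv2.imwrite('pics/c0.png',cv2.resize(i,None,fx=4,fy=4,interpolation=cv2.INTER_CUBIC))
E
```

```text
(no output)
```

View pics/c0.png

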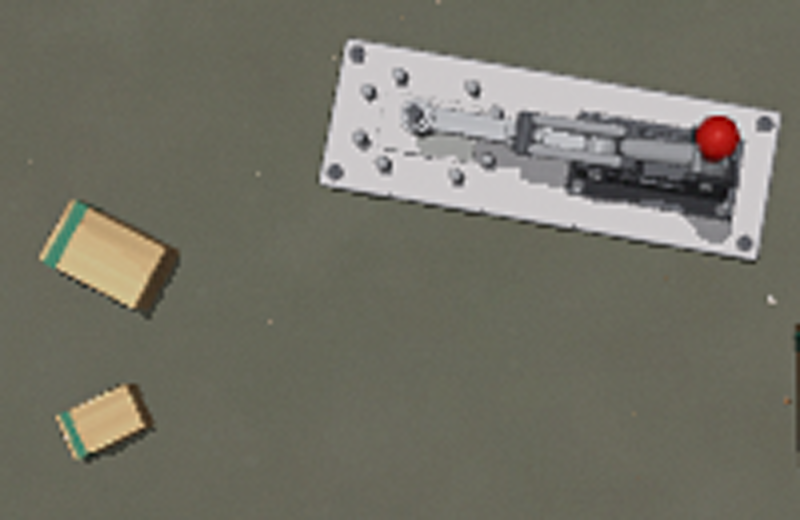

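The crop shows the plate corners at (347,40), (779,114), (756,260) and (320,184). The medium block's top corners are at (76,200), (170,246), (136,310) and (40,261), with the green band on the left.

```bash
python3 - <<'E'
from h import *
P=lambda u,v,z: at('top0',160+(u+.5)/4-.5,215+(v+.5)/4-.5,z)[:2]
j=[P(*c,.012) for c in((347,40),(779,114),(756,260),(320,184))]
d=[np.linalg.norm(j[i]-j[i-1]) for i in range(4)];print(np.round(d,4))
x=j[0]+j[3]-j[1]-j[2]; yaw=np.arctan2(x[1],x[0]); x/=np.linalg.norm(x); o=np.mean(j,0)-.0325*x
print('jig',o,np.degrees(yaw),'nest',o+.105*x,'hinge',o-.063*x, 'ball',P(717,137,.215))
b=[P(*c,.036) for c in((76,200),(170,246),(136,310),(40,261))]
print(np.round([np.linalg.norm(b[i]-b[i-1]) for i in range(4)],4))
x=b[0]+b[3]-b[1]-b[2]
print('block',np.mean(b,0),np.degrees(np.arctan2(x[1],x[0])))
E
```

```text
[0.0877 0.2621 0.0878 0.2623]
jig [0.53448241 0.03915009] 79.71095669904642 nest [0.55323688 0.1424616 ] hinge [ 0.52322972 -0.02283683] ball [ 0.5238981  -0.02424879]
[0.0405 0.0618 0.0414 0.0634]
block [0.47845934 0.32751441] 63.52172104781163
```

```bash
cat >> h.py <<'E'
J=np.array([0.5345,0.0392]); A=np.radians(79.7); JX=np.array([np.cos(A),np.sin(A)]); JY=np.array([-JX[1],JX[0]])
def jig(x,y,z): return [*(J+JX*x+JY*y),z]
def go(*ts, cmd=None):
    """targets (xyz, yaw_deg) -> dp mm, roll rad from the present pose"""
    from scipy.spatial.transform import Rotation as Ro
    s=r.get_state(); p,R=np.array(s['tcp_pos']),Ro.from_euler('xyz',s['eef_rot'],degrees=True)
    y=s['eef_rot'][2]
    for t,w in ts:
        print(np.round(R.inv().apply(np.array(t)-p)*1000,1).tolist(), round(-np.radians((w-y+180)%360-180),3))
E
python3 - <<'E'
from h import *
go((jig(-.063,0,.28),-100.3))
E
```

```text
[-463.0, 429.9, -62.2] -0.948
```

Request:
send_rows(
  steps=[
    {"dp": [0,0,-62],"roll": -0.18,"jaw": 100},
    {"dp": [-45,42,-62],"roll": -0.36,"jaw": 100},
    {"dp": [-90,84,-62],"roll": -0.54,"jaw": 100},
    {"dp": [-135,126,-62],"roll": -0.72,"jaw": 100},
    {"dp": [-180,168,-62],"roll": -0.9,"jaw": 100},
  ],
)

```text
time_s: 0.72
tcp_pos: [0.38, -0.3791, 0.2798]
eef_rot: [180.0, 0.0, -102.7]
contact_force: [1.6, 0.0, -0.6]
gripper_width: 0.0878
gripper_force: 0.0
```

```bash
python3 - <<'E'
from h import *
st()
go((jig(-.063,0,.28),-100.3))
E
```

```text
{'time_s': 0.725, 'tcp_pos': [0.38, -0.3791, 0.2798], 'eef_rot': [179.9831, 0.0128, -102.742], 'joints': [-24.0, 5.4275, -11.0325, -0.0097, -73.5591, 11.2607], 'gripper_width': 0.0878, 'contact_force': [1.6167, 0.0293, -0.6408]}
[-379.1, -61.1, -0.2] -0.043
```

Request:
send_rows(
  steps=[
    {"dp": [-60,-10,0],"roll": -0.043,"jaw": 100},
    {"dp": [-120,-20,0],"roll": -0.043,"jaw": 100},
    {"dp": [-180,-30,0],"roll": -0.043,"jaw": 100},
    {"dp": [-240,-40,0],"roll": -0.043,"jaw": 100},
    {"dp": [-300,-48,0],"roll": -0.043,"jaw": 100},
  ],
)

```text
time_s: 1.35
tcp_pos: [0.4947, -0.0976, 0.28]
eef_rot: [-180.0, 0.0, -100.6]
contact_force: [0.5, 0.4, 0.1]
gripper_width: 0.0878
gripper_force: 0.0
```

Request:
send_rows(
  steps=[
    {"dp": [-40,-6,0],"roll": 0,"jaw": 100},
    {"dp": [-74,-13,0],"roll": 0,"jaw": 100},
    {"dp": [-74,-13,0],"roll": 0,"jaw": 100},
    {"dp": [-74,-13,0],"roll": 0,"jaw": 100},
  ],
)

```text
time_s: 1.85
tcp_pos: [0.5205, -0.0293, 0.2797]
eef_rot: [180.0, -0.0, -100.6]
contact_force: [-0.7, -1.0, -0.2]
gripper_width: 0.0873
gripper_force: 0.0
```

```bash
python3 - <<'E'
from h import *
st(); snap('wrist','w1')
print(proj('w1',[jig(-.063,0,.215),jig(.105,0,.016),jig(.165,.045,.012),jig(.165,-.045,.012)]))
go((jig(-.063,0,.21),-100.3))
E
```

```text
{'time_s': 1.85, 'tcp_pos': [0.5205, -0.0293, 0.2797], 'eef_rot': [179.9532, -0.022, -100.5723], 'joints': [18.3622, 3.8963, -12.7423, -0.0036, -73.413, -28.9335], 'gripper_width': 0.0873, 'contact_force': [-0.6978, -1.0218, -0.184]}
[[316.44481744 261.19765735]
 [319.16173884 328.51680777]
 [352.65326968 365.99561737]
 [286.25419494 366.31192465]]
[-7.3, -1.5, 69.9] -0.005
```

View pics/w1.png

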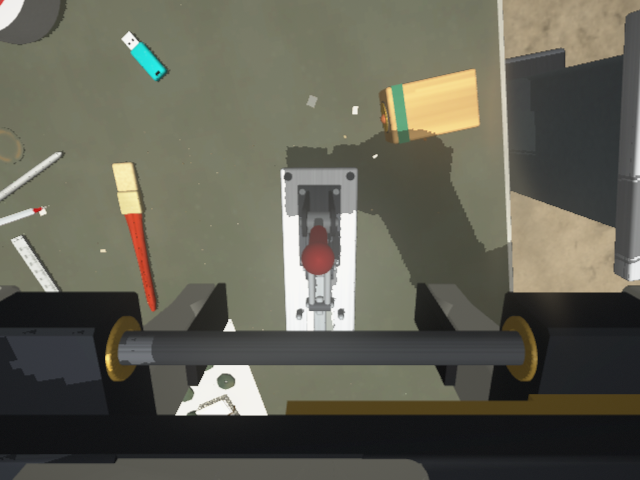

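The wrist view shows the red ball at (318,257), about 2 mm from the prediction at (316,261). I'll go down and pinch it.

Request:
send_rows(
  newtons=25,
  steps=[
    {"dp": [-6,-1.5,40],"roll": 0,"jaw": 100},
    {"dp": [-6,-1.5,70],"roll": 0,"jaw": 100},
    {"dp": [-6,-1.5,70],"roll": 0,"jaw": 60},
    {"dp": [-6,-1.5,70],"roll": 0,"jaw": 10},
    {"dp": [-6,-1.5,70],"roll": 0,"jaw": 10},
  ],
)

```text
time_s: 2.52
tcp_pos: [0.5242, -0.0238, 0.2116]
eef_rot: [-179.9, 0.1, -100.6]
contact_force: [1.0, 0.5, -0.0]
gripper_width: 0.0633
gripper_force: 0.0
```

Request:
send_rows(
  steps=[
    {"dp": [0,0,0],"roll": 0,"jaw": 10},
    {"dp": [0,0,0],"roll": 0,"jaw": 10},
    {"dp": [0,0,0],"roll": 0,"jaw": 10},
  ],
)

```text
time_s: 2.9
tcp_pos: [0.5234, -0.0236, 0.2102]
eef_rot: [-180.0, 0.0, -100.6]
contact_force: [0.7, 0.0, 1.3]
gripper_width: 0.0333
gripper_force: 0.0
```

```bash
python3 - <<'E'
from h import *
st()
q=np.radians([8,17,27,37,47,57,67,77,87,97,100])
go(*[(jig(-.063-.1*np.sin(a),0,.110+.1*np.cos(a)),-100.3) for a in q])
E
```

```text
{'time_s': 2.9, 'tcp_pos': [0.5234, -0.0236, 0.2102], 'eef_rot': [-179.9886, 0.006, -100.5966], 'joints': [18.8946, 6.5943, -18.9156, 0.0005, -64.4773, -29.4914], 'gripper_width': 0.0333, 'contact_force': [0.6593, 0.0066, 1.3033]}
[13.2, 0.3, 1.2] -0.005
[28.5, 0.2, 4.6] -0.005
[44.7, 0.1, 11.1] -0.005
[59.4, 0.0, 20.4] -0.005
[72.4, -0.0, 32.0] -0.005
[83.1, -0.1, 45.8] -0.005
[91.3, -0.1, 61.1] -0.005
[96.7, -0.2, 77.7] -0.005
[99.1, -0.2, 95.0] -0.005
[98.5, -0.2, 112.4] -0.005
[97.7, -0.2, 117.6] -0.005
```

Request:
send_rows(
  steps=[
    {"dp": [0,0,0],"roll": 0,"jaw": 10},
    {"dp": [0,0,0],"roll": 0,"jaw": 10},
    {"dp": [0,0,0],"roll": 0,"jaw": 10},
  ],
)

```text
time_s: 3.28
tcp_pos: [0.5238, -0.0236, 0.2099]
eef_rot: [-180.0, 0.0, -100.6]
contact_force: [3.3, -1.1, -2.6]
gripper_width: 0.0175
gripper_force: 22.9
```

The width of 17.5 mm is less than the 22 mm ball, so I'll check the grip.

```bash
python3 - <<'E'
from h import *
snap('scene','s2'); snap('wrist','w2')
a=cv2.imread('pics/s2.png'); u,v=proj('s2',[jig(-.063,0,.215)])[0].astype(int); print(u,v,proj('s2',[jig(-.063,0,.215)]))
b=cv2.imread('pics/w2.png'); w=proj('w2',[jig(-.063,0,.215)])[0]; print(w)
k=a[v-50:v+50,u-65:u+65]
k=cv2.resize(k,(520,400),interpolation=cv2.INTER_CUBIC); b=cv2.resize(b[200:,150:490],(280,230))
o=np.zeros((400,800,3),np.uint8); o[:,:520]=k; o[:230,520:]=b; cv2.imwrite('pics/c2.png',o)
E
```

```text
340 224 [[340.63107296 224.08821048]]
[319.37763655 300.67323943]
```

View pics/c2.png

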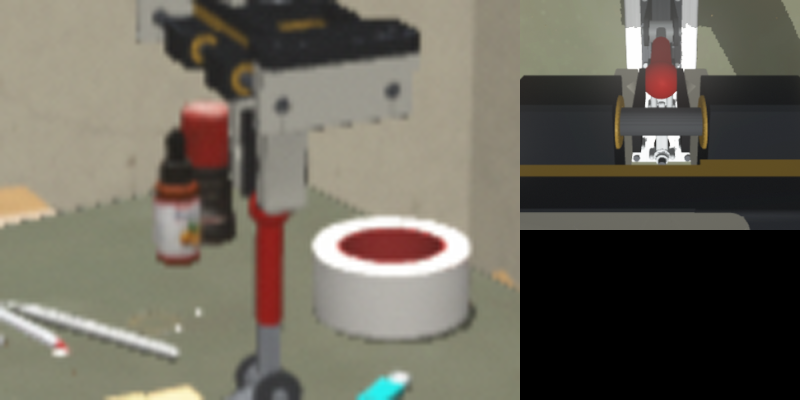

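```bash
python3 - <<'E'
from h import *
p=r.get_state()['tcp_pos']
L=[(np.array(p)+[*(JX*a+JY*y),z]) for a in(-.0095,.0095) for y in (.009,.03) for z in (-.014,.02)]+[jig(-.063,0,.215),jig(-.063,0,.226),jig(-.063,0,.115)]
print(np.round((proj('s2',L)-[275,174])*4))
st()
E
```

```text
[[287. 238.]
 [287. 175.]
 [304. 251.]
 [304. 188.]
 [253. 243.]
 [252. 180.]
 [269. 257.]
 [268. 193.]
 [263. 200.]
 [262. 180.]
 [264. 379.]]
{'time_s': 3.375, 'tcp_pos': [0.5238, -0.0236, 0.21], 'eef_rot': [-179.9712, 0.0065, -100.6008], 'joints': [18.8863, 6.6266, -18.9162, 0.0094, -64.4289, -29.4912], 'gripper_width': 0.0171, 'contact_force': [3.9798, -1.628, -3.692]}
```

The crop shows the fingertips at about y=210, roughly 15–19 mm higher than the stated geometry. They hold only the upper cap of the ball, so I'll re-grip about 14 mm lower.

Request:
send_rows(
  steps=[
    {"dp": [0,0,0],"roll": 0,"jaw": 45},
    {"dp": [0,0,0],"roll": 0,"jaw": 45},
    {"dp": [0,0,0],"roll": 0,"jaw": 45},
    {"dp": [0,0,7],"roll": 0,"jaw": 45},
    {"dp": [0,0,14],"roll": 0,"jaw": 45},
  ],
)

```text
time_s: 4.0
tcp_pos: [0.5231, -0.0236, 0.1954]
eef_rot: [180.0, 0.0, -100.6]
contact_force: [0.6, -0.5, 0.3]
gripper_width: 0.0394
gripper_force: 0.0
```

Request:
send_rows(
  steps=[
    {"dp": [0,0,0],"roll": 0,"jaw": 10},
    {"dp": [0,0,0],"roll": 0,"jaw": 10},
    {"dp": [0,0,0],"roll": 0,"jaw": 10},
    {"dp": [0,0,0],"roll": 0,"jaw": 10},
  ],
)

```text
time_s: 4.5
tcp_pos: [0.5238, -0.0236, 0.1962]
eef_rot: [-180.0, 0.0, -100.6]
contact_force: [3.1, -0.7, -2.9]
gripper_width: 0.0204
gripper_force: 25.0
```

```bash
python3 - <<'E'
from h import *
st(); snap('scene','s3')
a=cv2.imread('pics/s3.png')[174:274,275:405]
cv2.imwrite('pics/c3.png',cv2.resize(a,(520,400),interpolation=cv2.INTER_CUBIC))
E
```

```text
{'time_s': 4.5, 'tcp_pos': [0.5238, -0.0236, 0.1962], 'eef_rot': [-179.9527, 0.0125, -100.6025], 'joints': [18.8841, 7.2409, -20.0993, 0.014, -62.6125, -29.4931], 'gripper_width': 0.0204, 'contact_force': [3.0987, -0.6892, -2.9388]}
```

View pics/c3.png

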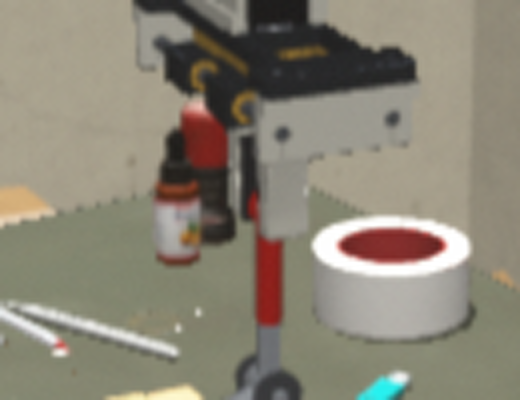

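The fingertips now reach y≈237 in the crop, below the ball, so the ball sits between the pads. I'll swing the handle open along its arc.

Request:
send_rows(
  newtons=35,
  steps=[
    {"dp": [0,0,0],"roll": 0,"jaw": 5},
    {"dp": [9,0,0.4],"roll": 0,"jaw": 5},
    {"dp": [17,0,1.5],"roll": 0,"jaw": 5},
    {"dp": [26,0,3.4],"roll": 0,"jaw": 5},
    {"dp": [34,0,6],"roll": 0,"jaw": 5},
  ],
)

```text
time_s: 5.18
tcp_pos: [0.5177, -0.0572, 0.1902]
eef_rot: [-179.9, 0.1, -100.6]
contact_force: [5.8, 3.6, -3.4]
gripper_width: 0.02
gripper_force: 35.0
```

```bash
python3 - <<'E'
from h import *
st()
q=np.radians([27,37,47,57,67,77,87,97,100])
go(*[(jig(-.063-.1*np.sin(a),0,.096+.1*np.cos(a)),-100.6) for a in q])
E
```

```text
{'time_s': 5.175, 'tcp_pos': [0.5177, -0.0572, 0.1902], 'eef_rot': [-179.9184, 0.0654, -100.607], 'joints': [15.2791, 7.1588, -21.0119, -0.0264, -61.7274, -25.8737], 'gripper_width': 0.02, 'contact_force': [5.8251, 3.5866, -3.443]}
[10.5, 0.7, 5.1] -0.0
[25.3, 0.6, 14.3] -0.0
[38.3, 0.5, 26.0] -0.0
[49.0, 0.5, 39.7] -0.0
[57.2, 0.5, 55.1] -0.0
[62.6, 0.5, 71.7] -0.0
[65.1, 0.5, 88.9] -0.0
[64.5, 0.5, 106.3] -0.0
[63.7, 0.5, 111.5] -0.0
```

Request:
send_rows(
  steps=[
    {"dp": [10.5,0,5],"roll": 0,"jaw": 5},
    {"dp": [25,0,14],"roll": 0,"jaw": 5},
    {"dp": [38,0,26],"roll": 0,"jaw": 5},
    {"dp": [49,0,40],"roll": 0,"jaw": 5},
    {"dp": [57,0,55],"roll": 0,"jaw": 5},
  ],
)

```text
time_s: 5.8
tcp_pos: [0.5073, -0.1145, 0.1348]
eef_rot: [-179.9, -0.0, -100.6]
contact_force: [6.2, -0.4, 2.6]
gripper_width: 0.0201
gripper_force: 35.0
```

Request:
send_rows(
  steps=[
    {"dp": [5,0,17],"roll": 0,"jaw": 5},
    {"dp": [8,0,34],"roll": 0,"jaw": 5},
    {"dp": [8,0,51],"roll": 0,"jaw": 5},
    {"dp": [7,0,60],"roll": 0,"jaw": 5},
    {"dp": [7,0,62],"roll": 0,"jaw": 5},
  ],
)

```text
time_s: 6.42
tcp_pos: [0.5065, -0.1215, 0.076]
eef_rot: [-179.8, -0.1, -100.5]
contact_force: [-9.0, 1.6, 45.9]
gripper_width: 0.0201
gripper_force: 35.0
```

```bash
python3 - <<'E'
from h import *
st(); a=cv2.imread
s=snap('scene','s4')['image'][150:350,230:430]; t=snap('top','t4')['image'][190:320,220:380]
o=np.zeros((400,800,3),np.uint8); o[:,:400]=cv2.resize(s,(400,400),interpolation=cv2.INTER_CUBIC); o[:325,400:]=cv2.resize(t,(400,325),interpolation=cv2.INTER_CUBIC)
cv2.imwrite('pics/c4.png',o)
E
```

```text
{'time_s': 6.425, 'tcp_pos': [0.5065, -0.1215, 0.076], 'eef_rot': [-179.8378, -0.1092, -100.4849], 'joints': [8.2372, 14.1609, -29.4989, 0.2153, -46.2219, -18.8707], 'gripper_width': 0.0201, 'contact_force': [-8.9714, 1.5984, 45.8991]}
```

View pics/c4.png

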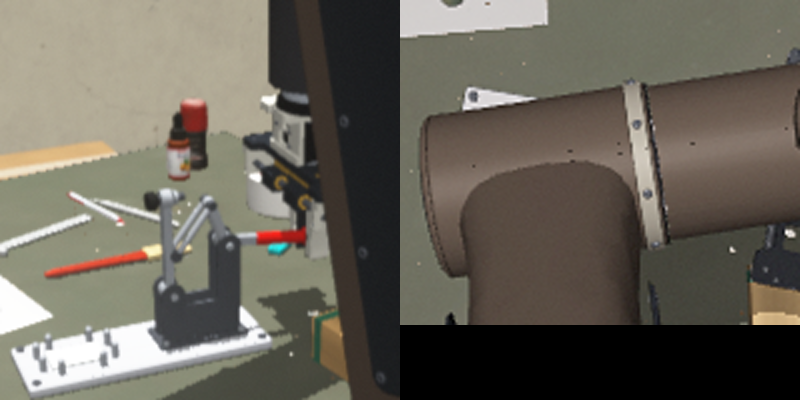

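The clamp is open: the arm stands upright and the handle lies level in the pads. I'll release it and rise.

Request:
send_rows(
  newtons=30,
  steps=[
    {"dp": [0,0,-5],"roll": 0,"jaw": 5},
    {"dp": [0,0,-8],"roll": 0,"jaw": 60},
    {"dp": [0,0,-8],"roll": 0,"jaw": 60},
    {"dp": [0,0,-8],"roll": 0,"jaw": 60},
    {"dp": [0,0,-20],"roll": 0,"jaw": 100},
  ],
)

```text
time_s: 7.15
tcp_pos: [0.504, -0.1201, 0.0922]
eef_rot: [179.8, -0.0, -100.6]
contact_force: [0.3, 0.3, 0.5]
gripper_width: 0.0544
gripper_force: 0.0
```

Request:
send_rows(
  steps=[
    {"dp": [0,0,-50],"roll": 0,"jaw": 100},
    {"dp": [0,0,-100],"roll": 0,"jaw": 100},
    {"dp": [0,0,-150],"roll": 0,"jaw": 100},
    {"dp": [0,0,-180],"roll": 0,"jaw": 100},
    {"dp": [0,0,-180],"roll": 0,"jaw": 100},
  ],
)

```text
time_s: 7.78
tcp_pos: [0.5065, -0.1199, 0.2765]
eef_rot: [-179.7, 0.1, -100.6]
contact_force: [-0.1, 1.0, -0.7]
gripper_width: 0.0871
gripper_force: 0.0
```

```bash
python3 - <<'E'
from h import *
st(); go(([.4785,.3275,.27],-116.5),([.4785,.3275,.10],-116.5))
E
```

```text
{'time_s': 7.775, 'tcp_pos': [0.5065, -0.1199, 0.2765], 'eef_rot': [-179.6963, 0.0695, -100.5757], 'joints': [8.3271, 3.6686, -13.423, 0.0342, -72.5986, -18.9131], 'gripper_width': 0.0871, 'contact_force': [-0.094, 1.0108, -0.744]}
[-434.7, 109.6, 6.4] 0.278
[-434.5, 110.5, 176.4] 0.278
```

Request:
send_rows(
  steps=[
    {"dp": [-56,14,0],"roll": 0.05,"jaw": 100},
    {"dp": [-112,28,0],"roll": 0.1,"jaw": 100},
    {"dp": [-168,42,0],"roll": 0.15,"jaw": 100},
    {"dp": [-224,56,0],"roll": 0.2,"jaw": 100},
    {"dp": [-280,70,0],"roll": 0.278,"jaw": 100},
  ],
)

```text
time_s: 8.4
tcp_pos: [0.4871, 0.1698, 0.2727]
eef_rot: [180.0, -0.0, -116.6]
contact_force: [1.5, 0.0, 0.4]
gripper_width: 0.0875
gripper_force: 0.0
```

```bash
python3 - <<'E'
from h import *
st(); go(([.4785,.3275,.27],-116.5),([.4785,.3275,.10],-116.5))
E
```

```text
{'time_s': 8.4, 'tcp_pos': [0.4871, 0.1698, 0.2727], 'eef_rot': [179.9705, -0.0402, -116.6345], 'joints': [41.0371, 3.5464, -14.0219, -0.0126, -72.4801, -67.6678], 'gripper_width': 0.0875, 'contact_force': [1.512, 0.0254, 0.4313]}
[-137.1, 78.4, 2.7] -0.002
[-137.3, 78.3, 172.7] -0.002
```

Request:
send_rows(
  steps=[
    {"dp": [-50,30,10],"roll": 0,"jaw": 100},
    {"dp": [-100,60,50],"roll": 0,"jaw": 100},
    {"dp": [-135,78,90],"roll": 0,"jaw": 100},
    {"dp": [-135,78,130],"roll": 0,"jaw": 100},
    {"dp": [-135,78,130],"roll": 0,"jaw": 100},
  ],
)

```text
time_s: 9.02
tcp_pos: [0.4763, 0.3221, 0.1394]
eef_rot: [179.9, -0.5, -116.5]
contact_force: [0.2, -0.4, 0.4]
gripper_width: 0.0874
gripper_force: 0.0
```

Request:
send_rows(
  steps=[
    {"dp": [0,0,0],"roll": 0,"jaw": 100},
    {"dp": [0,0,0],"roll": 0,"jaw": 100},
  ],
)

```text
time_s: 9.28
tcp_pos: [0.4795, 0.3241, 0.1453]
eef_rot: [-179.9, 0.2, -116.6]
contact_force: [-0.5, -0.2, 0.4]
gripper_width: 0.0875
gripper_force: 0.0
```

```bash
python3 - <<'E'
from h import *
st(); go(([.4785,.3275,.022],-116.5))
snap('wrist','w5');s=snap('scene','s5')['image']
p=np.array(r.get_state()['tcp_pos'])
print(proj('w5',[[.4785,.3275,.036]]))
A2=np.radians(-116.5);ty=np.array([np.sin(A2),-np.cos(A2),0])
print('tcp,tips(stated)',proj('s5',[p,p+ty*.055-[0,0,.014],p-ty*.055-[0,0,.014],p+ty*.055+[0,0,.02],p-ty*.055+[0,0,.02]]))
i=cv2.imread('pics/w5.png'); u,v=proj('s5',[p])[0].astype(int);print(u,v)
k=s[v-75:v+75,max(u-75,0):u+75]
o=np.zeros((450,800,3),np.uint8); o[:450,:450]=cv2.resize(k,(450,450),interpolation=cv2.INTER_CUBIC); o[:262,450:]=cv2.resize(i,(350,262))
cv2.imwrite('pics/c5.png',o)
E
```

```text
{'time_s': 9.275, 'tcp_pos': [0.4795, 0.3241, 0.1453], 'eef_rot': [-179.9451, 0.1803, -116.5546], 'joints': [53.4214, 14.7789, -17.6706, 0.0269, -57.3634, -79.9906], 'gripper_width': 0.0875, 'contact_force': [-0.4575, -0.2237, 0.4479]}
[-2.2, 2.6, 123.3] -0.001
[[322.69168591 235.46393459]]
tcp,tips(stated) [[186.87520662 307.04842114]
 [183.1605035  330.05037529]
 [191.92118754 299.72983157]
 [180.81185906 312.01592531]
 [189.90978054 283.06674552]]
186 307
```

View pics/c5.png

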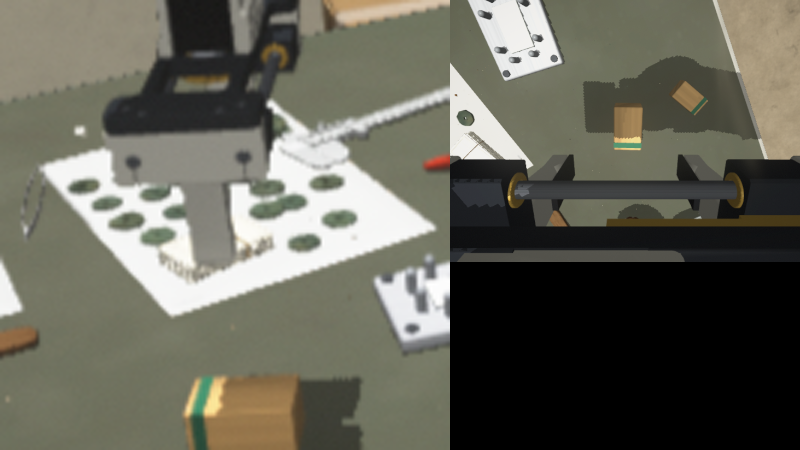

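Both views agree that the fingertips sit about 16 mm further back than stated, roughly level with the reported TCP. The block is square to the jaws, so I'll descend with a force check.

Request:
send_rows(
  steps=[
    {"dp": [-2,2.5,40],"roll": 0,"jaw": 100},
    {"dp": [-2,2.5,80],"roll": 0,"jaw": 100},
    {"dp": [-2,2.5,115],"roll": 0,"jaw": 100},
    {"dp": [-2,2.5,120],"roll": 0,"jaw": 100},
    {"dp": [-2,2.5,120],"roll": 0,"jaw": 100},
  ],
)

```text
time_s: 10.0
tcp_pos: [0.4779, 0.3271, 0.0242]
eef_rot: [-180.0, 0.1, -116.5]
contact_force: [-1.5, 0.3, 0.4]
gripper_width: 0.0879
gripper_force: 0.0
```

Request:
send_rows(
  steps=[
    {"dp": [0,0,5],"roll": 0,"jaw": 100},
    {"dp": [0,0,10],"roll": 0,"jaw": 90},
    {"dp": [0,0,13],"roll": 0,"jaw": 80},
    {"dp": [0,0,15],"roll": 0,"jaw": 70},
    {"dp": [0,0,15],"roll": 0,"jaw": 60},
  ],
)

```text
time_s: 10.62
tcp_pos: [0.4772, 0.3266, 0.0079]
eef_rot: [180.0, -0.0, -116.5]
contact_force: [0.8, 0.9, 0.9]
gripper_width: 0.0568
gripper_force: 0.0
```

Request:
send_rows(
  newtons=25,
  steps=[
    {"dp": [0,0,0],"roll": 0,"jaw": 35},
    {"dp": [0,0,0],"roll": 0,"jaw": 35},
    {"dp": [0,0,0],"roll": 0,"jaw": 35},
    {"dp": [0,0,0],"roll": 0,"jaw": 35},
    {"dp": [0,0,0],"roll": 0,"jaw": 35},
  ],
)

```text
time_s: 11.25
tcp_pos: [0.4773, 0.3267, 0.0081]
eef_rot: [-180.0, 0.0, -116.5]
contact_force: [-0.2, 0.6, 1.2]
gripper_width: 0.0401
gripper_force: 24.9
```

Request:
send_rows(
  steps=[
    {"dp": [0,0,-10],"roll": 0,"jaw": 35},
    {"dp": [0,0,-40],"roll": 0,"jaw": 35},
    {"dp": [0,0,-80],"roll": 0,"jaw": 35},
    {"dp": [0,0,-110],"roll": 0,"jaw": 35},
    {"dp": [0,0,-110],"roll": 0,"jaw": 35},
  ],
)

```text
time_s: 11.88
tcp_pos: [0.4784, 0.3279, 0.1214]
eef_rot: [-179.9, 0.3, -116.5]
contact_force: [0.8, -0.2, -1.2]
gripper_width: 0.0396
gripper_force: 24.9
```

```bash
python3 - <<'E'
from h import *
st(); go((jig(.105,0,.11),-100.3))
snap('wrist','w6')
E
```

```text
{'time_s': 11.875, 'tcp_pos': [0.4784, 0.3279, 0.1214], 'eef_rot': [-179.9179, 0.3052, -116.5077], 'joints': [53.7615, 16.1538, -19.2803, 0.0361, -54.2511, -80.2905], 'gripper_width': 0.0396, 'contact_force': [0.8004, -0.2008, -1.2256]}
[132.6, -149.8, 10.9] -0.283
```

View pics/w6.png

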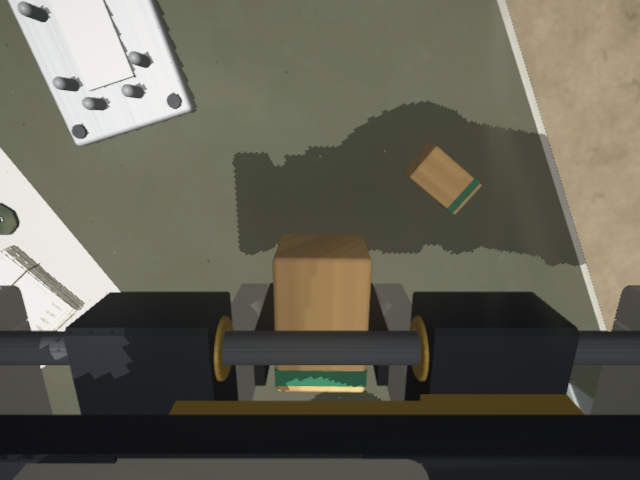

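The block is held squarely, with its top edges at rows 262 (clamp side) and about 388 (band end). The plate's nest-end corners are at (79,146) and (195,107).

```bash
python3 - <<'E'
from h import *
p=np.array(r.get_state()['tcp_pos']); a=np.radians(-116.5); tx=np.array([np.cos(a),np.sin(a)]); ty=np.array([np.sin(a),-np.cos(a)])
for u,v in((275,262),(370,262),(275,388),(366,388)):
    d=at('w6',u,v,.1495)[:2]-p[:2]; print('block edge tool x,y mm',np.round([d@tx*1e3,d@ty*1e3],1))
pts=[jig(.165,.045,.012),jig(.165,-.045,.012)]+[jig(.105+x,y,.030) for x,y in((38.5e-3,.014),(38.5e-3,-.014),(.022,.0265),(.022,-.0265))]
print(np.round(proj('w6',pts)))
for u,v in((79,146),(195,107)): print(at('w6',u,v,.012))
print(pts[:2])
i=cv2.imread('pics/w6.png')[0:180,0:240]; cv2.imwrite('pics/c6.png',cv2.resize(i,None,fx=3,fy=3,interpolation=cv2.INTER_CUBIC))
E
```

```text
block edge tool x,y mm [ 27.1 -17.3]
block edge tool x,y mm [27.1 20.1]
block edge tool x,y mm [-32.4 -19.5]
block edge tool x,y mm [-32.3  20.7]
[[191. 112.]
 [ 74. 149.]
 [124.  91.]
 [ 84. 104.]
 [131.  58.]
 [ 55.  84.]]
[0.60400811 0.19366345 0.012     ]
[0.51541772 0.20836393 0.012     ]
[[np.float64(0.5197275387871884), np.float64(0.20958713093927012), 0.012], [np.float64(0.608277192201207), np.float64(0.19349493157879866), 0.012]]
```

View pics/c6.png

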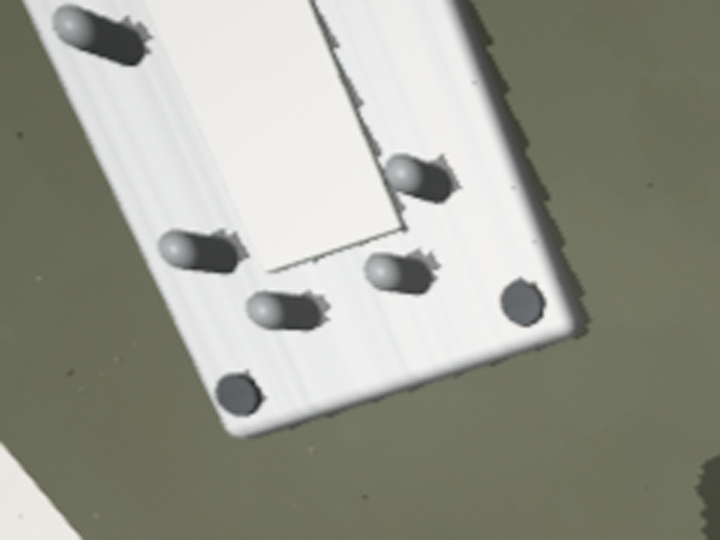

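Measured pins sit about 2–3 mm off the top-camera prediction, which is within calibration. I'll move over the nest and refine there.

```bash
python3 - <<'E'
from h import *
n=np.array(jig(.103,0,.11)); n[:2]+=[-.0010,.0008]
print(n); go((n,-100))
E
```

```text
[0.55191663 0.14134016 0.11      ]
[133.0, -149.6, 9.3] -0.289
```

Request:
send_rows(
  steps=[
    {"dp": [33,-37,0],"roll": -0.08,"jaw": 35},
    {"dp": [66,-75,0],"roll": -0.16,"jaw": 35},
    {"dp": [100,-112,0],"roll": -0.24,"jaw": 35},
    {"dp": [133,-149.6,5],"roll": -0.289,"jaw": 35},
    {"dp": [133,-149.6,9.3],"roll": -0.289,"jaw": 35},
  ],
)

```text
time_s: 12.55
tcp_pos: [0.5515, 0.1376, 0.1074]
eef_rot: [179.9, -0.1, -100.2]
contact_force: [-0.2, -0.1, 0.4]
gripper_width: 0.0396
gripper_force: 24.9
```

Request:
send_rows(
  steps=[
    {"dp": [0,0,0],"roll": 0,"jaw": 35},
    {"dp": [0,0,20],"roll": 0,"jaw": 35},
    {"dp": [0,0,40],"roll": 0,"jaw": 35},
    {"dp": [0,0,40],"roll": 0,"jaw": 35},
    {"dp": [0,0,40],"roll": 0,"jaw": 35},
  ],
)

```text
time_s: 13.18
tcp_pos: [0.5519, 0.1417, 0.0694]
eef_rot: [-180.0, 0.0, -99.9]
contact_force: [0.2, -0.4, -0.7]
gripper_width: 0.0399
gripper_force: 24.9
```

```bash
python3 - <<'E'
from h import *
st(); s=r.get_state(); p=np.array(s['tcp_pos']); print(p-[.5519,.1413,0])
w=snap('wrist','w7')['image']; sc=snap('scene','s7')['image']
pts=[jig(.105+x,y,.030) for x,y in((-38.5e-3,.014),(-38.5e-3,-.014),(-.022,.0265),(-.022,-.0265),(.022,.0265),(.022,-.0265))]
print(np.round(proj('w7',pts),1)); print(np.round(proj('s7',pts),1))
o=np.zeros((600,800,3),np.uint8)
o[:330,:]=cv2.resize(w[150:400,120:520],(800,500),interpolation=cv2.INTER_CUBIC)[:330] if 0 else 0
o[:320,:480]=cv2.resize(w[200:400,170:470],(480,320),interpolation=cv2.INTER_CUBIC)
u,v=proj('s7',[jig(.105,0,.04)])[0].astype(int); print(u,v)
o[320:600,:480]=cv2.resize(sc[v-35:v+35,u-60:u+60],(480,280),interpolation=cv2.INTER_CUBIC)
cv2.imwrite('pics/c7.png',o[:, :480])
E
```

```text
{'time_s': 13.175, 'tcp_pos': [0.5519, 0.1417, 0.0694], 'eef_rot': [-179.9694, 0.0073, -99.8945], 'joints': [34.0864, 18.7936, -23.5834, 0.0217, -47.5959, -43.9955], 'gripper_width': 0.0399, 'contact_force': [0.2204, -0.3979, -0.6592]}
[-7.31045868e-06  4.49915309e-04  6.93689119e-02]
[[341.7 202.8]
 [291.6 202.5]
 [362.9 231.3]
 [270.2 230.7]
 [360.  301.1]
 [272.6 300.5]]
[[286.1 318.8]
 [282.1 312.8]
 [280.2 323.2]
 [273.  311.7]
 [259.3 327.4]
 [252.8 315.6]]
266 315
```

View pics/c7.png

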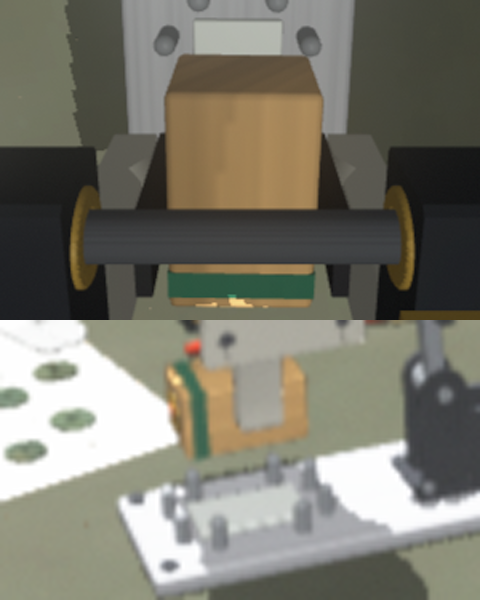

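```bash
python3 - <<'E'
from h import *
p=np.array(r.get_state()['tcp_pos']); a=np.radians(-99.9); tx=np.array([np.cos(a),np.sin(a),0]); ty=np.array([np.sin(a),-np.cos(a),0])
Z=lambda x,y,z: np.round(proj('w7',[p*[1,1,0]+tx*x+ty*y+[0,0,z]])[0],1)
for x in(.03,-.034): print('block top',x,[Z(x,y,.0974) for y in(-.02,.02)],'bottom',[Z(x,y,.0614) for y in(-.02,.02)])
print('pins',[Z(.022,y,.03) for y in(-.0265,.0265)])
C=lambda u,v:np.array([170+(u+.5)/1.6-.5,200+(v+.5)/1.6-.5])
for q in((166,95),(322,95),(182,56),(306,56),(168,304),(314,304)): 
    z=.0614 if q[1]==56 else .0974
    d=at('w7',*C(*q),z)-p; print(q,np.round([d@tx*1e3,d@ty*1e3],1))
for q in((162,45),(313,48)):
    d=at('w7',*C(*q),.030)-p; print('pin',q,np.round([d@tx*1e3,d@ty*1e3],1))
for q in((194,20),(282,20),(194,55),(282,55)):
    d=at('w7',*C(*q),.016)-p; print('pad',q,np.round([d@tx*1e3,d@ty*1e3],1))
E
```

```text
block top 0.03 [array([265.7, 256. ]), array([367.6, 256. ])] bottom [array([276.2, 230.8]), array([358.8, 230.8])]
block top -0.034 [array([272. , 392.2]), array([362.3, 392.2])] bottom [array([280.4, 345.9]), array([355.2, 345.9])]
pins [array([271.6, 229.1]), array([364.4, 229.1])]
(166, 95) [ 28.7 -17. ]
(322, 95) [28.7 21.4]
(182, 56) [ 28.  -16.5]
(306, 56) [28.  21.2]
(168, 304) [-32.7 -18.7]
(314, 304) [-32.7  21.6]
pin (162, 45) [ 22.7 -26.8]
pin (313, 48) [21.6 27.1]
pad (194, 20) [ 28.6 -16.3]
pad (282, 20) [28.6 16.8]
pad (194, 55) [ 14.8 -16.6]
pad (282, 55) [14.8 17. ]
```

In the wrist view the block sits about 1.7 mm in y and 1.8 mm in x off the pin centre, in tool axes. I'll correct that and descend in stages.

Request:
send_rows(
  steps=[
    {"dp": [1.8,-1.6,0],"roll": 0,"jaw": 35},
    {"dp": [1.8,-1.6,10],"roll": 0,"jaw": 35},
    {"dp": [1.8,-1.6,20],"roll": 0,"jaw": 35},
    {"dp": [1.8,-1.6,28],"roll": 0,"jaw": 35},
    {"dp": [1.8,-1.6,33],"roll": 0,"jaw": 35},
  ],
)

```text
time_s: 13.9
tcp_pos: [0.5526, 0.1386, 0.0348]
eef_rot: [180.0, -0.0, -100.0]
contact_force: [-0.0, 0.3, -0.6]
gripper_width: 0.0401
gripper_force: 24.9
```

Request:
send_rows(
  steps=[
    {"dp": [0,0,2],"roll": 0,"jaw": 35},
    {"dp": [0,0,4],"roll": 0,"jaw": 35},
    {"dp": [0,0,6],"roll": 0,"jaw": 35},
    {"dp": [0,0,6],"roll": 0,"jaw": 35},
  ],
)

```text
time_s: 14.4
tcp_pos: [0.5529, 0.1388, 0.0298]
eef_rot: [-180.0, 0.0, -100.0]
contact_force: [-0.6, -0.1, -1.0]
gripper_width: 0.0397
gripper_force: 24.9
```

Request:
send_rows(
  steps=[
    {"dp": [0,0,2],"roll": 0,"jaw": 35},
    {"dp": [0,0,4],"roll": 0,"jaw": 35},
    {"dp": [0,0,5],"roll": 0,"jaw": 35},
    {"dp": [0,0,5.5],"roll": 0,"jaw": 35},
    {"dp": [0,0,5.5],"roll": 0,"jaw": 35},
  ],
)

```text
time_s: 15.02
tcp_pos: [0.5529, 0.1388, 0.0242]
eef_rot: [180.0, -0.0, -100.0]
contact_force: [0.4, 0.4, -0.4]
gripper_width: 0.0397
gripper_force: 24.9
```

Request:
send_rows(
  steps=[
    {"dp": [0,0,1],"roll": 0,"jaw": 35},
    {"dp": [0,0,1.5],"roll": 0,"jaw": 35},
    {"dp": [0,0,1.5],"roll": 0,"jaw": 35},
  ],
)

```text
time_s: 15.4
tcp_pos: [0.5531, 0.1389, 0.0241]
eef_rot: [-180.0, 0.0, -99.9]
contact_force: [-4.8, -0.1, 11.9]
gripper_width: 0.04
gripper_force: 24.9
```

Request:
send_rows(
  steps=[
    {"dp": [0,0,-1],"roll": 0,"jaw": 65},
    {"dp": [0,0,-1],"roll": 0,"jaw": 65},
    {"dp": [0,0,-1],"roll": 0,"jaw": 65},
    {"dp": [0,0,-1],"roll": 0,"jaw": 65},
    {"dp": [0,0,-20],"roll": 0,"jaw": 65},
  ],
)

```text
time_s: 16.02
tcp_pos: [0.5518, 0.1382, 0.0415]
eef_rot: [179.9, -0.1, -100.0]
contact_force: [0.6, -0.3, 0.0]
gripper_width: 0.0572
gripper_force: 0.0
```

Request:
send_rows(
  steps=[
    {"dp": [0,0,-50],"roll": 0,"jaw": 65},
    {"dp": [0,0,-100],"roll": 0,"jaw": 65},
    {"dp": [0,0,-150],"roll": 0,"jaw": 65},
    {"dp": [0,0,-200],"roll": 0,"jaw": 65},
    {"dp": [0,0,-220],"roll": 0,"jaw": 65},
  ],
)

```text
time_s: 16.65
tcp_pos: [0.554, 0.1392, 0.2663]
eef_rot: [-179.8, 0.2, -100.0]
contact_force: [-0.4, 0.9, -0.5]
gripper_width: 0.0568
gripper_force: 0.0
```

```bash
python3 - <<'E'
from h import *
st(); w=snap('wrist','w8')['image']; s=snap('scene','s8')['image']
o=np.zeros((600,480,3),np.uint8)
o[:320]=cv2.resize(w[200:400,170:470],(480,320),interpolation=cv2.INTER_CUBIC)
o[320:]=cv2.resize(s[265:355,235:390],(480,280),interpolation=cv2.INTER_CUBIC)
cv2.imwrite('pics/c8.png',o)
go((jig(-.161,0,.26),-100.3),(jig(-.161,0,.085),-100.3))
E
```

```text
{'time_s': 16.65, 'tcp_pos': [0.554, 0.1392, 0.2663], 'eef_rot': [-179.7751, 0.1605, -99.9578], 'joints': [33.7522, 9.004, -8.605, 0.0414, -72.1175, -43.7229], 'gripper_width': 0.0568, 'contact_force': [-0.3634, 0.9166, -0.4522]}
[263.0, 2.9, 4.9] 0.006
[263.5, 3.6, 179.9] 0.006
```

View pics/c8.png

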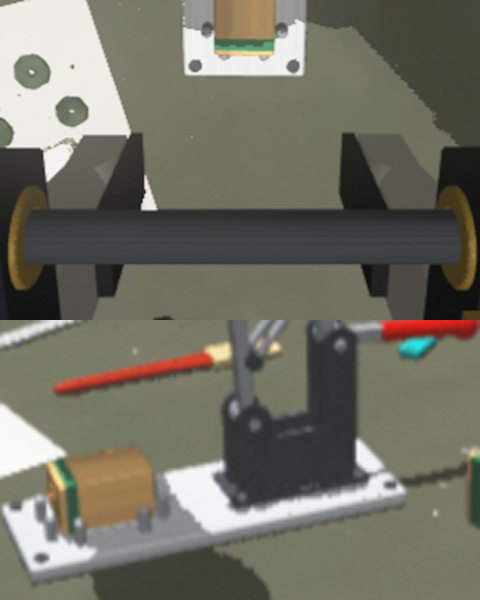

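The block sits flat between the pins with the green band away from the clamp, and the handle is still level. I've now viewed 12 pictures, over the limit of 10, so I'll finish from the numbers. Next I go back to the ball.

Request:
send_rows(
  steps=[
    {"dp": [55,1,0],"roll": 0,"jaw": 65},
    {"dp": [110,2,0],"roll": 0,"jaw": 65},
    {"dp": [165,3,0],"roll": 0,"jaw": 65},
    {"dp": [220,3,0],"roll": 0,"jaw": 65},
    {"dp": [263,3,0],"roll": 0,"jaw": 65},
  ],
)

```text
time_s: 17.38
tcp_pos: [0.5032, -0.1215, 0.2616]
eef_rot: [179.9, -0.0, -100.0]
contact_force: [0.6, 0.2, -0.4]
gripper_width: 0.0572
gripper_force: 0.0
```

Request:
send_rows(
  steps=[
    {"dp": [0,0,0],"roll": 0,"jaw": 65},
    {"dp": [0,0,0],"roll": 0,"jaw": 65},
    {"dp": [0,0,0],"roll": 0,"jaw": 65},
  ],
)

```text
time_s: 17.75
tcp_pos: [0.5045, -0.1189, 0.2623]
eef_rot: [180.0, -0.0, -99.9]
contact_force: [-0.1, -0.5, 0.3]
gripper_width: 0.0566
gripper_force: 0.0
```

```bash
python3 - <<'E'
from h import *
st(); go((jig(-.162,0,.086),-100.5))
E
```

```text
{'time_s': 17.75, 'tcp_pos': [0.5045, -0.1189, 0.2623], 'eef_rot': [179.9598, -0.0043, -99.9098], 'joints': [8.446, 4.1176, -14.7604, -0.009, -71.1615, -18.3528], 'gripper_width': 0.0566, 'contact_force': [-0.0851, -0.5285, 0.3324]}
[1.1, -1.3, 176.3] 0.01
```

Request:
send_rows(
  steps=[
    {"dp": [1,-1.3,50],"roll": 0.01,"jaw": 65},
    {"dp": [1,-1.3,100],"roll": 0.01,"jaw": 65},
    {"dp": [1,-1.3,140],"roll": 0.01,"jaw": 65},
    {"dp": [1,-1.3,165],"roll": 0.01,"jaw": 65},
    {"dp": [1,-1.3,176],"roll": 0.01,"jaw": 65},
  ],
)

```text
time_s: 18.38
tcp_pos: [0.505, -0.1201, 0.0853]
eef_rot: [179.9, -0.0, -100.5]
contact_force: [0.3, 1.1, -0.2]
gripper_width: 0.0571
gripper_force: 0.0
```

Request:
send_rows(
  newtons=35,
  steps=[
    {"dp": [0,0,0],"roll": 0,"jaw": 5},
    {"dp": [0,0,0],"roll": 0,"jaw": 5},
    {"dp": [0,0,0],"roll": 0,"jaw": 5},
    {"dp": [0,0,0],"roll": 0,"jaw": 5},
    {"dp": [0,0,0],"roll": 0,"jaw": 5},
  ],
)

```text
time_s: 19.0
tcp_pos: [0.5063, -0.1209, 0.0873]
eef_rot: [-179.9, 0.0, -100.5]
contact_force: [0.5, -0.9, 1.1]
gripper_width: 0.0199
gripper_force: 35.0
```

```bash
python3 - <<'E'
from h import *
st()
q=np.radians([90,82,73,64,55,46,37,28,20,14,8,3,0])
go(*[(jig(-.063-.1*np.sin(a),0,.096+.1*np.cos(a)),-100.5) for a in q])
E
```

```text
{'time_s': 19.0, 'tcp_pos': [0.5063, -0.1209, 0.0873], 'eef_rot': [-179.9058, 0.0181, -100.5362], 'joints': [8.1975, 13.3352, -28.6872, 0.0177, -47.8826, -18.7456], 'gripper_width': 0.0199, 'contact_force': [0.5381, -0.9291, 1.0539]}
[0.4, 0.8, -8.7] -0.001
[-0.6, 0.8, -22.6] -0.001
[-4.0, 0.8, -37.9] -0.001
[-9.7, 0.8, -52.5] -0.001
[-17.7, 0.8, -66.0] -0.001
[-27.7, 0.8, -78.1] -0.001
[-39.5, 0.9, -88.5] -0.001
[-52.7, 0.9, -96.9] -0.001
[-65.4, 0.9, -102.6] -0.001
[-75.4, 1.0, -105.7] -0.001
[-85.7, 1.0, -107.7] -0.001
[-94.4, 1.1, -108.5] -0.001
[-99.6, 1.1, -108.6] -0.001
```

Gripped at 19.9 mm, the same as before. I'll swing the handle up.

Request:
send_rows(
  steps=[
    {"dp": [0.5,0,-9],"roll": 0,"jaw": 5},
    {"dp": [-0.6,0,-22.5],"roll": 0,"jaw": 5},
    {"dp": [-4,0,-38],"roll": 0,"jaw": 5},
    {"dp": [-9.7,0,-52.5],"roll": 0,"jaw": 5},
    {"dp": [-17.7,0,-66],"roll": 0,"jaw": 5},
  ],
)

```text
time_s: 19.62
tcp_pos: [0.5094, -0.103, 0.1542]
eef_rot: [-179.9, 0.0, -100.5]
contact_force: [5.9, 2.0, -4.3]
gripper_width: 0.0198
gripper_force: 35.0
```

Request:
send_rows(
  steps=[
    {"dp": [-10,0,-12],"roll": 0,"jaw": 5},
    {"dp": [-22,0,-22.5],"roll": 0,"jaw": 5},
    {"dp": [-35,0,-31],"roll": 0,"jaw": 5},
    {"dp": [-47.5,0,-36.5],"roll": 0,"jaw": 5},
    {"dp": [-57.5,0,-39.5],"roll": 0,"jaw": 5},
  ],
)

```text
time_s: 20.25
tcp_pos: [0.5195, -0.0468, 0.1934]
eef_rot: [-180.0, -0.1, -100.5]
contact_force: [3.4, -5.7, 2.5]
gripper_width: 0.02
gripper_force: 35.0
```

```bash
python3 - <<'E'
from h import *
st()
go((jig(-.063,0,.196),-100.5))
E
```

```text
{'time_s': 20.25, 'tcp_pos': [0.5195, -0.0468, 0.1934], 'eef_rot': [-179.9554, -0.0597, -100.5077], 'joints': [16.4821, 7.1142, -20.6664, 0.083, -62.2069, -27.0284], 'gripper_width': 0.02, 'contact_force': [3.3611, -5.7103, 2.5142]}
[-24.3, 0.7, -2.6] -0.0
```

Request:
send_rows(
  steps=[
    {"dp": [-8,0,-1.8],"roll": 0,"jaw": 5},
    {"dp": [-16,0,-2.5],"roll": 0,"jaw": 5},
    {"dp": [-22,0,-2.6],"roll": 0,"jaw": 5},
    {"dp": [-26,0,-2.6],"roll": 0,"jaw": 5},
    {"dp": [-29,0,-2.6],"roll": 0,"jaw": 5},
  ],
)

```text
time_s: 20.88
tcp_pos: [0.5244, -0.0197, 0.1961]
eef_rot: [-180.0, -0.2, -100.5]
contact_force: [2.6, -15.6, 6.2]
gripper_width: 0.0195
gripper_force: 35.0
```

Request:
send_rows(
  steps=[
    {"dp": [-2,0,0],"roll": 0,"jaw": 5},
    {"dp": [-3,0,0],"roll": 0,"jaw": 5},
    {"dp": [-3,0,0],"roll": 0,"jaw": 5},
  ],
)

```text
time_s: 21.25
tcp_pos: [0.5243, -0.0196, 0.1961]
eef_rot: [180.0, -0.4, -100.5]
contact_force: [3.0, -21.1, 7.8]
gripper_width: 0.02
gripper_force: 35.0
```

The handle is hard against its stop: force rises with no further motion. I'll release it and rise clear.

Request:
send_rows(
  steps=[
    {"dp": [0,0,0],"roll": 0,"jaw": 60},
    {"dp": [0,0,0],"roll": 0,"jaw": 60},
    {"dp": [0,0,0],"roll": 0,"jaw": 60},
    {"dp": [0,0,0],"roll": 0,"jaw": 60},
    {"dp": [0,0,-25],"roll": 0,"jaw": 60},
  ],
)

```text
time_s: 21.88
tcp_pos: [0.5237, -0.0154, 0.2183]
eef_rot: [179.8, -0.1, -100.5]
contact_force: [0.8, -0.1, 1.0]
gripper_width: 0.0518
gripper_force: 0.0
```

Request:
send_rows(
  steps=[
    {"dp": [0,0,-40],"roll": 0,"jaw": 60},
    {"dp": [0,0,-80],"roll": 0,"jaw": 60},
    {"dp": [0,0,-90],"roll": 0,"jaw": 60},
    {"dp": [0,0,-90],"roll": 0,"jaw": 60},
    {"dp": [0,0,-90],"roll": 0,"jaw": 60},
  ],
)

```text
time_s: 22.5
tcp_pos: [0.5245, -0.0155, 0.3084]
eef_rot: [179.9, -0.0, -100.5]
contact_force: [-0.5, -0.2, 0.4]
gripper_width: 0.0527
gripper_force: 0.0
```

```bash
python3 - <<'E'
from h import *
st()
def red(f):
    i=cv2.cvtColor(cv2.imread(f'pics/{f}.png'),cv2.COLOR_BGR2HSV); m=((i[...,0]<6)|(i[...,0]>174))&(i[...,1]>190)&(i[...,2]>110)
    m=m[210:275,325:360]; v,u=np.nonzero(m); return len(u),u.min()+325,u.max()+325,v.min()+210,v.max()+210,u.mean()+325
snap('scene','s9'); print(red('scene0'),red('s9'))
a,b=[cv2.imread(f'pics/{f}.png').astype(int) for f in('scene0','s9')]
ys,xs=np.nonzero(np.abs(a-b).sum(2)[280:345,236:370]>60); print(len(xs),xs.min()+236,xs.max()+236,ys.min()+280,ys.max()+280)
E
```

```text
{'time_s': 22.5, 'tcp_pos': [0.5245, -0.0155, 0.3084], 'eef_rot': [179.8729, -0.0357, -100.5423], 'joints': [19.7275, 3.5851, -9.4019, -0.0341, -77.1408, -30.2622], 'gripper_width': 0.0527, 'contact_force': [-0.5159, -0.2168, 0.3916]}
(101, np.int64(338), np.int64(346), np.int64(221), np.int64(253), np.float64(341.84158415841586)) (165, np.int64(325), np.int64(345), np.int64(210), np.int64(254), np.float64(340.7030303030303))
4815 236 369 280 344
```

```bash
python3 -c "
from plant import r
print(r.close_job())"
```

```text
the job is handed in; nothing more can be done
None
```

I handed the job in, with no verdict returned: the block is flat in the nest with its coin away from the clamp, the handle is at its upright stop, and everything is let go. Pad force was not measured, and I viewed 12 pictures where the limit was 10.

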